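Roll the specimen tube onto the reader's line and shut the hood

TASK

Get the specimen tube ready to be scanned: push its top with a fingertip so that it rolls along the tube reader's deck until it lies on the white read line, and then swing the open hood all the way shut over it. Roll the tube, do not shove it along without turning or pick it up, and leave the things beside the reader alone.

Things in the scene. Friction and masses are not known exactly. Their poses are not given: they have to be found in the camera images.
- tube: Capped specimen tube: a 28 mm diameter, 85 mm long closed cylinder, off-white with paper label and dark red screw cap of the same diameter, 40 g, lying on the reader's deck, nearer the robot than the read line. Origin in its middle on its axis, 14 mm above the deck; its y runs along it, cap at +y; its z turns as it rolls. It grips the rubber deck and, let go slowly, coasts only a few mm.
- reader: Low white tube reader fixed on the worktop, 228 mm along its x (from 120 mm before its origin to 108 mm beyond), 156 mm along its y. Origin on the worktop; x points from the loading end (toward the robot) to the hood, z up. Its level dark deck lies 26 mm above the worktop, with a bezel 5 mm higher round it; the thin black ribs drawn across the loading end do not hinder.
- read_line (a point): Middle of the white read line, on the deck surface (26 mm above the worktop), 30 mm beyond the reader's origin. The line is 3 mm wide and 134 mm long and runs along this frame's y; x points away from the loading end, z up. The tube shall lie along the line with its axis above it.
- hood (a joint): Hinge angle of the white, black-lined hood (rad): 0 fully shut over the line, about 1.9 as it stands open at the start. Stiff friction hinge (about 0.035 N m, a push of 1 to 2 N): it stays where it is left and must be pushed all the way down.
- hood_hinge (a point): Middle of the hood's hinge axis (along the reader's y), 32 mm beyond the read line, 2 mm above the deck. The hood is 118 mm along the axis; shut, it reaches 58 mm toward the loading end, its flat roof's outer face 33 mm above the hinge. Inside, the tube has about 5 mm to spare across the line, 13 mm at either end. Open, the roof stands upright on the far side, 33 to 50 mm beyond the hinge.
- hood_edge (a point): Middle of the outer top front edge of the hood: when shut, 58 mm from the hinge toward the loading end and 33 mm above it; when open, the top of the upright roof, where a fingertip behind it (on the far side) can push it over toward the loading end. It moves on a circle about the hinge axis.
- cup: Bystander: red-lidded specimen cup, 53 mm wide and 59 mm tall, standing to the right of the reader; origin at the centre of its underside.
- blood_tube: Bystander: small red-capped sample tube, 88 x 16 mm, lying to the left of the reader; origin at the middle of its underside.
- slides: Bystander: blue slide box, 84 x 62 x 40 mm, standing to the left of the reader at the back; origin at the centre of its underside.
Things that resemble listed ones, but are neither listed nor needed, are in the scene too. There is more than one size of the tube; the one meant has the size given above.

How it is judged (in metres and radians):
On the way, in this order (a step that is already met when the one before it is completed fails the run):
1. the tube has rolled at least a quarter turn on the deck, the hood still open (angle between tube's own z axis and vertical above 1.57 rad and value of joint hood above 1.2 rad).
2. the tube rests on the read line (axis within 6 mm of it, within 0.12 rad of parallel), the hood still open (x of tube in the frame of read_line between -0.006 and 0.006 m and y of tube in the frame of read_line between -0.013 and 0.013 m and angle between the y axis of tube and the y axis of read_line, either way round below 0.12 rad and linear speed of tube below 0.01 m/s and value of joint hood above 1.2 rad), for 0.3 s.
3. the hood is shut (value of joint hood below 0.06 rad), for 0.1 s.
At the end, for the whole second after the job is handed in: The tube lies still on the deck under the shut hood (within 0.06 rad of fully shut), its axis within 6 mm of the read line and 0.12 rad of parallel to it, its middle within 14 mm of the line's middle along the line (x of tube in the frame of read_line between -0.006 and 0.006 m and y of tube in the frame of read_line between -0.014 and 0.014 m and angle between the y axis of tube and the y axis of read_line, either way round below 0.12 rad and z of tube in the frame of read_line below 0.017 m and value of joint hood below 0.06 rad and linear speed of tube below 0.01 m/s); the robot touches nothing.
It fails at once if the tube is lifted more than 10 mm off the deck (z of tube in the frame of read_line above 0.024 m).
It fails at once if the tube is knocked off the deck (z of tube in the frame of read_line below 0.006 m).
It fails at once if a thing beside the reader is moved by more than 15 mm (distance of any of cup, blood_tube, slides from where it was at the start of the episode above 0.015 m).
It also fails if it takes over 54 s, if anything falls off the work surface, if the arm or the gripper's body presses on something with over 40 N, if the wrist force passes 120 N, or if a joint passes its speed limit or range.

ROBOT

A 7-joint arm with a two-finger parallel gripper is mounted at the origin on a cart in front of the work surface, level with it; the furniture and walls round the work are solid. World frame = base frame: x ahead of the robot, y to its left, z up, the work surface at z = 0. Lengths are in m, angles in degrees, forces in N, time in s.
With the tool pointing down it reaches from about 0.425 to 0.875 m from the base axis. Payload 4.7 kg.
Tool frame: the origin (TCP) lies midway between the tips of the shut fingers; the grasp point (between the pads) lies 19 mm behind it; z points along the fingers, x is the direction in which the jaws open and shut, and the axes are right-handed (so a half turn about z gives the same grasp; the last joint's range is limited). The gripper opens to 87 mm and grips with 3 to 60 N. Pads are 19 mm wide; open, the fingers measure 117 mm over their backs; the gripper's body (75 mm by 190 mm) begins 51 mm behind the grasp point.
Start: joints at [-76.255, 18.392, -4.016, 83.108, 1.295, 78.541, -3.26], TCP at [0.146, 0.634, 0.223] pointing down, gripper open.
Joint ranges: [-163.93, 163.93], [-17.29, 119.83], [-79.2, 71.16], [3.27, 140.29], [-89.18, 269.18], [5.43, 117.66], [-154.24, 154.24]. Speed limits (degrees/s): [147.25, 147.25, 180, 180, 180, 180, 180].

INTERFACE

Orientations are given as [roll, pitch, yaw] about the fixed x, y, z axes, in that order (R = Rz(yaw) Ry(pitch) Rx(roll)).
In Python, from cell import telemetry, optics, env gives the robot as it stands.
- The arm moves only by the tool arm_command, never from a script. Its arguments are lists of equal length, an entry for each row: "translation": the shift along the tool's x, y, z in cm, a list of three; "twist": the turn about the tool's z in degrees. In form: {"translation": [[x, y, z], ...], "twist": [twist, ...]}. A call has 1 to 10 rows; each row shifts and turns the pose as measured when the row begins, along the tool's axes as they then stand; what a row does not reach is not made up. A row lasts 1/8 s, in which the tool goes at most 62.5 mm and 10.7 degrees, less where a joint would pass 70% of its speed; a pose out of reach is approached as far as the arm can. A call is refused whole if a number of a shift passes 6.25 or a number of a turn 10.7, either way. A call with a gripper value outside its range is refused whole. "grip" is the opening in per cent of the stroke, from 0 (shut) to 100 (fully open), set as the call begins (left out, the last holds). The fingers move at their own pace and stop on an object; "force" is the grip in N (left out, the last holds). Time passes only in rows, so rows that do not move let the fingers close. It gives the time, the measured TCP pose, the force and the opening at its end, in the units of the state.
- telemetry.get_obs(): the state, without advancing time (a new reading comes with each control period).
- optics.read_camera(name): name is "side" or "top" or "wrist"; returns a dict with "img" (420x560x3 uint8, blue, green, red), "fx", "fy", "cx", "cy" (pixels), "dist" ([k1, k2, p1, p2, k3] as OpenCV has them; the pictures are not rectified), "extrinsics" (4x4, takes a point from camera to world coordinates); the wrist camera has in their place "hand_eye" (4x4, takes a point from camera to tool coordinates, whose origin is the TCP and whose axes are the tool frame's). Camera axes: x right, y up, looking along -z (the intrinsics and any distortion apply to the point x, -y, -z); pixel columns grow to the right and rows downward; lengths in m; the calibration is good to about 2 mm. A picture is of the moment at which its call begins: read the wrist's pose just before it. There is no depth.
- env.sign_off(): hands the job in, once; it reports no verdict.
The state is a dict: "time_s": time; "qpos": joint angles; "joint_velocities": joint speeds; "effort": joint torques, N m; "tool_pos": TCP position; "tool_rot": TCP orientation; "force": force on the tool from outside, world axes, zero at the start; "wrist_torque": the same for the moment, N m; "grip_width": finger opening in m.
Only numpy, scipy, OpenCV 4.12 (cv2) and the standard library are available. Lean on these libraries where they do the work, as an engineer would, in place of code of your own. Each camera call takes 0.05 s, during which the arm holds its last target. There are 200 camera calls.

## Working session

There is one attempt and no reset: what is moved stays moved. The work goes in short steps, Python scripts to look and compute and a tool call to move; the robot and the scene stay as the last step left them, time stands still between calls to the robot, and variables do not carry over. Pictures are saved under pics/ and viewed, about 8 in all and at most 12, crops included, and the job is handed in when it is done.

Besides the shell and the picture viewer there is one more tool, called after "Request:" as name([rows], argument=value, ...), one row to a line, values as JSON. arm_command: Moves the arm, as the interface text tells. Its arguments: {"type":"object","properties":{"translation":{"type":"array","items":{"type":"array","items":{"type":"number"}}},"twist":{"type":"array","items":{"type":"number"}},"grip":{"type":"number"},"force":{"type":"number"}},"required":["translation","twist"]}

```bash
mkdir -p pics; ls
python3 - <<'E'
from cell import telemetry, optics
import cv2
o=telemetry.get_obs(); print(o['time_s'],o['tool_pos'],o['tool_rot'],o['grip_width'],o['force'])
for n in ("top","side"):
    c=optics.read_camera(n); cv2.imwrite(f"pics/{n}0.png",c['img'])
    print(n,c['fx'],c['fy'],c['cx'],c['cy'],c['dist'],c['extrinsics'])
E
```

```text
pics
0.0 [0.14546881 0.63294455 0.22145271] [1.79994594e+02 1.10427551e-01 7.70623663e+01] 0.08720940423988707 [-0.34490131  0.44572621  0.20466076]
top 495.744477324343 495.744477324343 271.2131357404701 205.0691020228761 [-0.00250691  0.          0.          0.          0.        ] [[ 0.01164575  0.99260736 -0.12080977  0.42567319]
 [-0.99984645  0.01314151  0.01159176  0.10958208]
 [ 0.01309369  0.12065623  0.99260799  1.03744856]
 [ 0.          0.          0.          1.        ]]
side 386.9869882673761 386.9869882673761 274.3474676465092 214.73317006924992 [-0.01138511  0.          0.          0.          0.        ] [[ 0.96701327  0.12379506 -0.22262104  0.33809424]
 [-0.25472197  0.47488193 -0.84237988 -0.61657792]
 [ 0.00143624  0.87129899  0.49075045  0.49643504]
 [ 0.          0.          0.          1.        ]]
```

View pics/top0.png

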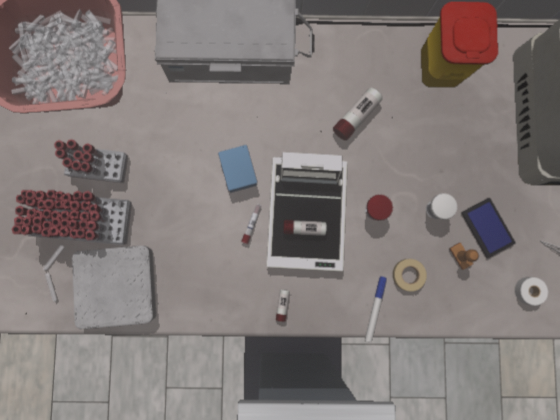

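View pics/side0.png

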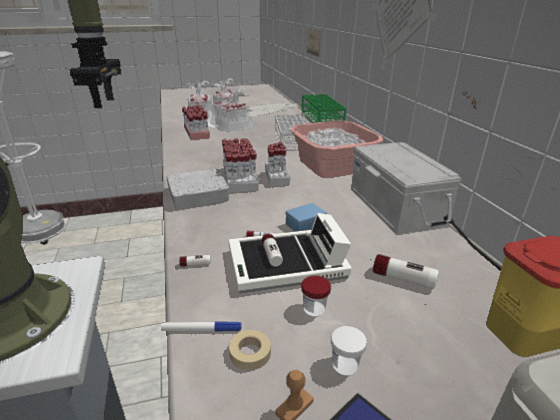

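Candidates for the tube in the top picture are (305,228) on the reader's deck, a small one at (283,304), a big one at (357,113), and the bystander blood tube at (251,225). The one on the deck is meant. The read line runs at about row 196, and the hood stands open at (311,168).

```bash
cat > h.py <<'E'
import numpy as np, cv2
from cell import telemetry, optics
from scipy.spatial.transform import Rotation as R
def KD(c): return np.array([[c['fx'],0,c['cx']],[0,c['fy'],c['cy']],[0,0,1.]]),np.array(c['dist'],float)
def ext(c):
    if 'extrinsics' in c: return np.array(c['extrinsics'])
    o=telemetry.get_obs(); T=np.eye(4); T[:3,:3]=R.from_euler('xyz',o['tool_rot'],degrees=True).as_matrix(); T[:3,3]=o['tool_pos']
    return T@np.array(c['hand_eye'])
def cast(c,E,px,z):
    K,D=KD(c); p=cv2.undistortPoints(np.array(px,float).reshape(-1,1,2),K,D)[:,0]
    d=np.c_[p[:,0],-p[:,1],-np.ones(len(p))]@E[:3,:3].T; o=E[:3,3]
    return o+d*((np.broadcast_to(z,len(p))-o[2])/d[:,2])[:,None]
def proj(c,E,P):
    K,D=KD(c); q=(np.atleast_2d(P)-E[:3,3])@E[:3,:3]; q=q*[1,-1,-1]
    return cv2.projectPoints(q,np.zeros(3),np.zeros(3),K,D)[0][:,0]
E
python3 - <<'E'
from h import *
c=optics.read_camera("top");E=ext(c);im=c['img']
cv2.imwrite("pics/topc.png",cv2.resize(im[145:280,215:400],None,fx=4.3,fy=4.3,interpolation=cv2.INTER_CUBIC))
hsv=cv2.cvtColor(im,cv2.COLOR_BGR2HSV)
g=im[:,:,:].min(2)
# dark deck contour
m=((im.max(2)<60)).astype(np.uint8); m[:, :255]=0; m[:,350:]=0; m[:150]=0; m[275:]=0
n,l,s,ce=cv2.connectedComponentsWithStats(m)
for i in np.argsort(-s[1:,4])[:4]+1: print("dark",s[i],ce[i])
# tube on deck: bright or red inside deck region
roi=np.zeros(m.shape,np.uint8); roi[205:255,276:340]=1
w=((g>90)|((hsv[:,:,1]>90)&(hsv[:,:,2]>50))).astype(np.uint8)*roi
cn=max(cv2.findContours(w,0,1)[0],key=cv2.contourArea); r=cv2.minAreaRect(cn); print("tube",r,cast(c,E,cv2.boxPoints(r),.044))
print('centre',cast(c,E,[r[0]],.042))
# white line
roi[:]=0; roi[188:204,279:341]=1
ys,xs=np.where((roi>0)&(g>90)); 
for col in range(276,344,4): print(col,g[186:206,col])
E
```

```text
dark [ 273  197   67   61 3133] [306.44909033 227.06287903]
dark [276 182  65  14 676] [308.02366864 188.07840237]
dark [277 166   3   8  10] [277.9 169.7]
dark [336 172   3   4   7] [337.14285714 173.        ]
tube ((305.0074768066406, 226.8503875732422), (42.24722671508789, 12.784029960632324), 2.8624050617218018) [[ 0.49212787  0.07250968  0.044     ]
 [ 0.51785746  0.07144653  0.044     ]
 [ 0.51468473 -0.01359053  0.044     ]
 [ 0.4889488  -0.012261    0.044     ]]
centre [[0.50354175 0.02937974 0.042     ]]
276 [ 60  58  57  57  56  57  63 102 120  90  61  56  55  54  55  55  54  54
  54  54]
280 [ 56  55  55  55  55  56  64 107 138 117  67  53  53  55  55  53  55  54
  53  53]
284 [ 52  51  51  53  55  55  57  87 132 133  71  54  54  53  52  53  52  53
  53  51]
288 [ 51  52  51  53  54  54  56  76 128 138  81  57  54  54  55  54  52  53
  52  52]
292 [ 52  50  50  52  53  55  56  70 123 141  98  61  56  54  53  52  54  53
  52  52]
296 [ 50  50  51  48  52  55  57  65 105 134 113  66  54  54  53  53  53  53
  53  52]
300 [ 50  51  48  48  51  55  56  59  92 136 133  72  55  5
[... 197 characters left out ...]
 52]
312 [ 49  49  48  50  49  52  53  55  63 106 129 102  62  54  53  51  52  52
  51  51]
316 [ 49  48  50  48  50  53  54  55  62 100 132 116  65  52  53  51  50  50
  50  51]
320 [ 49  49  49  49  49  51  53  55  58  86 132 132  71  53  52  52  51  50
  51  50]
324 [ 51  51  49  48  49  50  54  54  54  77 128 136  81  56  54  53  51  52
  51  51]
328 [ 49  50  49  48  48  52  51  53  53  66 123 143  95  59  52  52  53  53
  52  54]
332 [ 50  51  49  50  50  50  52  53  54  61 105 134 113  64  52  52  52  53
  52  52]
336 [ 50  51  48  49  51  48  52  53  53  57  88 134 131  70  52  53  53  51
  52  52]
340 [ 66  52  55  54  54  55  58  59  59  60  73 115 121  79  64  64  64  65
  64  66]
```

View pics/topc.png

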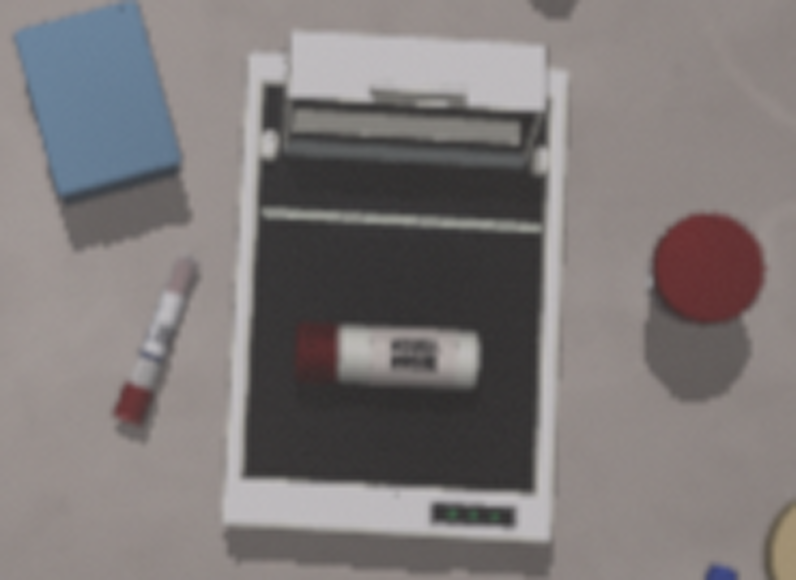

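The crop confirms the choice: an 85 × 26 mm capped tube, lying nearly parallel to the line.

```bash
cat >> h.py <<'E'
def line(c,E):
    g=c['img'].min(2).astype(float); pts=[]
    for col in range(280,339,2):
        w=np.clip(g[189:203,col]-65,0,None); 
        if w.max()>40: pts.append((col,189+(w*np.arange(14)).sum()/w.sum()))
    pts=np.array(pts); k,b=np.polyfit(pts[:,0],pts[:,1],1); row=int(round(k*308+b))
    return k,b
def tube(c,E,r0,r1,c0=274,c1=342):
    im=c['img'];hsv=cv2.cvtColor(im,cv2.COLOR_BGR2HSV);w=((im.min(2)>90)|((hsv[:,:,1]>90)&(hsv[:,:,2]>50))).astype(np.uint8)
    m=np.zeros_like(w);m[r0:r1,c0:c1]=w[r0:r1,c0:c1]
    cn=max(cv2.findContours(m,0,1)[0],key=cv2.contourArea); r=cv2.minAreaRect(cn)
    b=cast(c,E,cv2.boxPoints(r),.04)[:,:2]; e=[b[1]-b[0],b[2]-b[1]]; e.sort(key=np.linalg.norm)
    return b.mean(0),e[1]/np.linalg.norm(e[1])*np.sign(e[1][1]),[np.linalg.norm(v) for v in e]
E
python3 - <<'E'
from h import *
c=optics.read_camera("top");E=ext(c);g=c['img'].min(2).astype(int)
k,b=line(c,E)
# deck ends: columns of bright bezel; dark band limits along the line's row+5
for col in (270,272,273,274,275,276,277): pass
print('line row left/right profile',[ (x,g[int(round(k*x+b)),x]) for x in list(range(268,281))+list(range(334,350))])
print('below', [(x,g[int(round(k*x+b))+8,x]) for x in list(range(266,280))+list(range(334,350))])
L=cast(c,E,[(274.5,k*274.5+b),(341,k*341+b)],.026);print(L,np.linalg.norm(L[1]-L[0]))
u=(L[0]-L[1])[:2];u/=np.linalg.norm(u);print('line yaw',np.degrees(np.arctan2(-u[0],u[1])))
p,a,s=tube(c,E,205,255);print('tube',p,'yaw',np.degrees(np.arctan2(-a[0],a[1])),s)
m=L[:,:2].mean(0);x=np.array([u[1],-u[0]]);print('mid',m,'rel',(p-m)@x,(p-m)@u)
# hood top edge: upper and lower boundaries of white roof top
for col in (290,311,332): print(col,g[148:190,col])
# outer corners of the reader front edge, z~.031
m2=(g>150).astype(np.uint8);m2[:, :262]=0;m2[:,352:]=0;m2[:150]=0;m2[276:]=0
cn=max(cv2.findContours(m2,0,1)[0],key=cv2.contourArea);print(cv2.boundingRect(cn))
r=cv2.minAreaRect(cn);print(r,cast(c,E,cv2.boxPoints(r),.031))
o=telemetry.get_obs();print(o['time_s'])
E
```

```text
line row left/right profile [(268, np.int64(140)), (269, np.int64(138)), (270, np.int64(147)), (271, np.int64(181)), (272, np.int64(186)), (273, np.int64(177)), (274, np.int64(140)), (275, np.int64(95)), (276, np.int64(119)), (277, np.int64(135)), (278, np.int64(137)), (279, np.int64(137)), (280, np.int64(138)), (334, np.int64(130)), (335, np.int64(127)), (336, np.int64(134)), (337, np.int64(133)), (338, np.int64(127)), (339, np.int64(125)), (340, np.int64(122)), (341, np.int64(118)), (342, np.int64(165)), (343, np.int64(184)), (344, np.int64(181)), (345, np.int64(157)), (346, np.int64(127)), (347, np.int64(136)), (348, np.int64(136)), (349, np.int64(136))]
below [(266, np.int64(141)), (267, np.int64(141)), (268, np.int64(140)), (269, np.int64(144)), (270, np.int64(162)), (271, np.int64(184)), (272, np.int64(184)), (273, np.int64(159)), (274, np.int64(101)), (275, np.int64(59)), (276, np.int64(54)), (277, np.int64(54)), (278, np.int64(55)), (279, np.int64(54)), (334, np.int64(52)), (335, np.int64(52)), (336, np.int64(52)), (337, np.int64(51)), (338, np.int64(53)), (339, np.int64(51))
[... 651 characters left out ...]
122 103  67  64  81  91  88  72  54  51
  49  51  49  51  51  53]
311 [139 139 139 139 142 162 182 187 187 187 187 186 188 186 186 186 186 179
 147 109 111  99  62  71 102 122 123 122 108  76  60  74  90  91  75  54
  49  49  49  48  49  49]
332 [136 137 137 137 136 138 155 178 186 187 187 187 187 188 187 186 187 187
 187 186 186 180 138  70  63  96 120 123 124 113  85  59  71  91  93  78
  58  50  50  49  50  51]
(266, 152, 82, 119)
((307.3646240234375, 210.43690490722656), (77.10332489013672, 115.65499114990234), 3.179830312728882) [[ 0.4242764   0.10756739  0.031     ]
 [ 0.66201894  0.09735736  0.031     ]
 [ 0.65531549 -0.06251623  0.031     ]
 [ 0.41751335 -0.04780564  0.031     ]]
0.2
```

Request:
arm_command([
  [-2.4,5.2,0],
  [-2.4,5.2,0],
  [-2.4,5.2,0],
  [-2.4,5.2,0],
  [-2.4,5.2,0],
  [-2.4,5.2,0],
  [-5,2.3,0],
  [-5,2.3,0],
  [-5,2.3,0],
  [-5,2.3,0],
], twist=[0,0,0,0,0,0,0,0,0,0], grip=0)

```text
time_s: 1.45
tool_pos: [0.4704, 0.1991, 0.2185]
tool_rot: [-179.9, 0.1, 77.6]
force: [0.4, 0.5, 0.8]
grip_width: 0.0016
```

```bash
cat >> h.py <<'E'
M=np.array([.5692,.0226]);YAW=np.radians(-2.49);X=np.array([np.cos(YAW),np.sin(YAW)]);Y=np.array([-X[1],X[0]])
def go(xl,yl,z,yaw=87.5):
    "tool-frame shift (cm) to reach the point given in the read-line frame (x,y m; z world)"
    o=telemetry.get_obs(); Rm=R.from_euler('xyz',o['tool_rot'],degrees=True).as_matrix(); t=np.append(M+xl*X+yl*Y,z)
    d=o['tool_pos'][:2]-M
    print('t',round(o['time_s'],2),'line-frame',np.round([d@X,d@Y,o['tool_pos'][2]],4),'rot',np.round(o['tool_rot'],2),'F',np.round(o['force'],2),'grip',round(o['grip_width'],4))
    print('shift cm',np.round(100*Rm.T@(t-o['tool_pos']),2),'twist',round(o['tool_rot'][2]-yaw,2))
E
python3 -c "
from h import *
go(-.075,.004,.10)"
```

```text
t 1.45 line-frame [-0.1064  0.1721  0.2185] rot [-1.7988e+02  1.1000e-01  7.7650e+01] F [0.41 0.5  0.76] grip 0.0016
shift cm [-16.     6.    11.87] twist -9.85
```

Request:
arm_command([
  [-4,1.5,3],
  [-4,1.5,3],
  [-4,1.5,3],
  [-4,1.5,2.8],
  [0,0,0],
  [0,0,0],
], twist=[0,0,0,0,-9.8,0])

```text
time_s: 2.2
tool_pos: [0.4953, 0.0188, 0.098]
tool_rot: [179.9, -0.0, 87.0]
force: [0.5, -0.1, 0.6]
grip_width: 0.0002
```

Run:
```python
from h import *
go(-.074,.004,.06)
c=optics.read_camera("wrist");E=ext(c);im=c['img'].copy()
L=[M+s*Y for s in(-.067,0,.067)];P=proj(c,E,[[*p,.026] for p in L]);print(P)
tc=M-.0657*X+.0037*Y;P2=proj(c,E,[[*tc,.04],[*(tc+.0425*Y),.04],[*(tc-.0425*Y),.04]]);print(P2)
for p in np.r_[P,P2]: cv2.circle(im,tuple(int(v) for v in p),3,(0,255,0),-1)
cv2.imwrite("pics/w1.png",im)
```

```text
t 2.2 line-frame [-0.0737 -0.0071  0.098 ] rot [ 1.7995e+02 -1.0000e-02  8.7040e+01] F [ 0.49 -0.15  0.61] grip 0.0002
shift cm [ 1.1  -0.05  3.8 ] twist -0.46
[[196.49953465 318.09553298]
 [288.98137193 318.04995947]
 [381.2205972  316.55365653]]
[[295.39439189 238.07704167]
 [362.22780615 237.43625759]
 [228.30028281 238.52869834]]
```

View pics/w1.png

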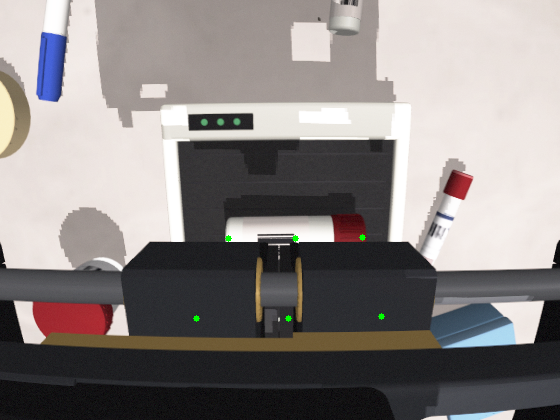

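The wrist view agrees with the measurement: the tube ends are at (228,238) and (362,237), and the axis row is as predicted. Descending.

Request:
arm_command([
  [1.1,0,2],
  [0,0,1.9],
  [0,0,0],
  [0,0,0.3],
  [0,0,0],
], twist=[-0.5,0,0,0,0])

```text
time_s: 2.88
tool_pos: [0.498, 0.0329, 0.058]
tool_rot: [179.7, -0.1, 87.2]
force: [-0.5, -0.4, 0.7]
grip_width: 0.0004
```

```bash
python3 -c "
from h import *
go(-.074,.004,.054)"
```

```text
t 2.88 line-frame [-0.0716  0.0072  0.058 ] rot [ 1.7967e+02 -1.2000e-01  8.7170e+01] F [-0.46 -0.35  0.67] grip 0.0004
shift cm [-0.32 -0.24  0.4 ] twist -0.33
```

Request:
arm_command([
  [-0.3,-0.4,0.2],
  [0,0,0.15],
  [0,0,0],
], twist=[0,0,0])

```text
time_s: 3.25
tool_pos: [0.4943, 0.0299, 0.0554]
tool_rot: [179.6, -0.2, 87.1]
force: [-0.1, -0.2, 0.8]
grip_width: 0.0004
```

Request:
arm_command([
  [0,0,0.1],
], twist=[0])

```text
time_s: 3.38
tool_pos: [0.4944, 0.0299, 0.0545]
tool_rot: [179.5, -0.2, 87.1]
force: [-0.7, 0.3, -0.1]
grip_width: 0.0004
```

Request:
arm_command([
  [0,0,0.1],
], twist=[0])

```text
time_s: 3.5
tool_pos: [0.4953, 0.0298, 0.0541]
tool_rot: [179.5, -0.2, 87.1]
force: [-0.7, -0.5, 6.4]
grip_width: 0.0008
```

Contact (6 N) is at the expected height. Rolling.

Request:
arm_command([
  [0,0.5,0.03],
  [0,0.5,0.03],
  [0,0.5,0.03],
  [0,0.5,0.03],
], twist=[0,0,0,0])

```text
time_s: 4.0
tool_pos: [0.5178, 0.0291, 0.0543]
tool_rot: [179.3, -0.2, 87.1]
force: [0.5, -0.5, 4.9]
grip_width: 0.0003
```

Run:
```python
from h import *
go(-.04,.004,.054)
c=optics.read_camera("side");cv2.imwrite("pics/s1.png",cv2.resize(c['img'][190:310,200:380],None,fx=4.4,fy=4.4,interpolation=cv2.INTER_CUBIC))
```

```text
t 4.0 line-frame [-0.0516  0.0043  0.0543] rot [179.3   -0.23  87.12] F [ 0.49 -0.46  4.87] grip 0.0003
shift cm [-0.02  1.16  0.05] twist -0.38
```

View pics/s1.png

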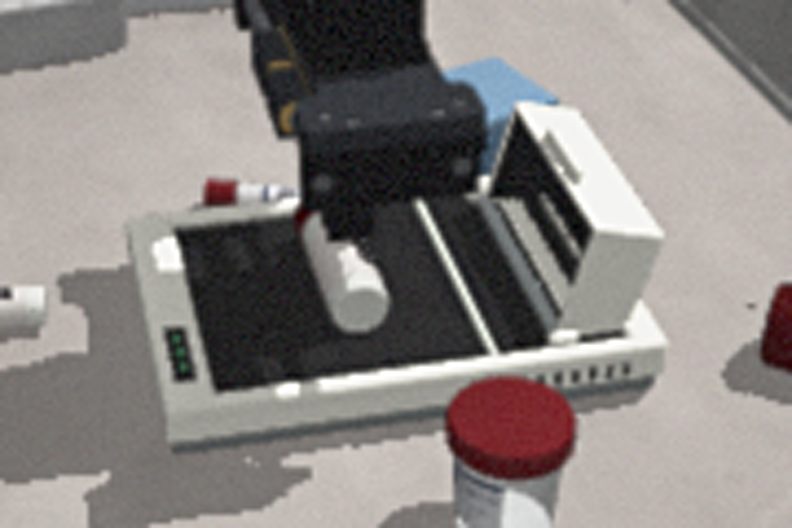

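The side view shows the tube rolled: the label mark has moved to the right flank, under the finger. I'll finish this stroke and then re-place the finger.

Request:
arm_command([
  [0,0.4,0.03],
  [0,0.4,0.03],
  [0,0,0],
  [0,0,-0.8],
  [0,-1.7,0],
  [0,0,0],
  [0,0,0],
], twist=[0,0,0,0,0,0,0])

```text
time_s: 4.92
tool_pos: [0.5086, 0.0292, 0.0614]
tool_rot: [179.4, -0.2, 87.1]
force: [-0.3, 0.3, 0.5]
grip_width: 0.0005
```

Run:
```python
from h import *
go(-.0577,.004,.054)
c=optics.read_camera("side");E=ext(c)
# near end-cap: bright blob of the tube's bottom end against deck
im=c['img'];g=im.min(2);m=(g>95).astype(np.uint8);a=m[225:268,258:310]
n,l,s,ce=cv2.connectedComponentsWithStats(a);print([(s[i].tolist(),(ce[i]+[258,225]).round(1)) for i in range(1,n) if s[i,4]>20])
for z,x in((.026,-.0487),):
  for x in(-.0657,-.0487,-.04,0):
    print(x,proj(c,E,[[*(M+x*X+(.0037-.0425)*Y),.04]]))
cv2.imwrite("pics/s2.png",cv2.resize(im[205:295,220:360],None,fx=5.6,fy=5.6,interpolation=cv2.INTER_CUBIC))
```

```text
t 4.92 line-frame [-0.0608  0.004   0.0614] rot [179.39  -0.18  87.11] F [-0.26  0.33  0.5 ] grip 0.0005
shift cm [0.   0.3  0.74] twist -0.39
[([0, 0, 11, 15, 101], array([261.3, 233. ])), ([22, 4, 30, 39, 208], array([298.4, 240. ])), ([13, 14, 20, 26, 304], array([281. , 252.3]))]
-0.0657 [[276.39027429 260.50869943]]
-0.0487 [[284.70991774 259.44309646]]
-0.04 [[288.94126544 258.90094471]]
0 [[308.16863704 256.43578516]]
```

Request:
arm_command([
  [0,0.3,0.4],
  [0,0,0.25],
  [0,0,0.1],
  [0,0,0.1],
], twist=[-0.4,0,0,0])

```text
time_s: 5.48
tool_pos: [0.5151, 0.0289, 0.0542]
tool_rot: [179.1, -0.2, 87.5]
force: [-0.4, -0.8, 7.0]
grip_width: 0.0005
```

Request:
arm_command([
  [0,0.5,0.03],
  [0,0.5,0.03],
  [0,0.5,0.03],
  [0,0.5,0.03],
  [0,0.4,0.03],
  [0,0,0],
  [0,0,-0.8],
  [0,-2,0],
  [0,0,0],
], twist=[0,0,0,0,0,0,0,0,0])

```text
time_s: 6.6
tool_pos: [0.5202, 0.0284, 0.0612]
tool_rot: [179.2, -0.1, 87.5]
force: [-1.2, 0.5, -0.1]
grip_width: 0.0005
```

```bash
cat >> h.py <<'E'
def sidetube():
    c=optics.read_camera("side");E=ext(c);im=c['img'];g=im.min(2);a=(g>95).astype(np.uint8)[225:268,264:325]
    n,l,s,ce=cv2.connectedComponentsWithStats(a);print([(s[i]+[264,225,0,0,0]).tolist() for i in range(1,n) if s[i,4]>60])
    for x in(-.06,-.03,0): print(x,proj(c,E,[[*(M+x*X+(.0037-.0425)*Y),.04]]).round(1))
    return c
E
python3 - <<'E'
from h import *
sidetube()
go(-.044,.004,.054)
E
```

```text
[[264, 225, 10, 14, 99], [287, 225, 38, 43, 364], [278, 237, 20, 27, 312]]
-0.06 [[279.2 260.2]]
-0.03 [[293.8 258.3]]
0 [[308.2 256.4]]
t 6.65 line-frame [-0.0479  0.0038  0.0616] rot [ 1.7906e+02 -1.5000e-01  8.7510e+01] F [0.76 0.4  0.43] grip 0.0004
shift cm [0.02 0.37 0.77] twist 0.01
```

Request:
arm_command([
  [0,0.3,0.4],
  [0,0,0.25],
  [0,0,0.1],
  [0,0,0.1],
], twist=[0,0,0,0])

```text
time_s: 7.15
tool_pos: [0.5279, 0.0283, 0.0541]
tool_rot: [178.8, -0.2, 87.5]
force: [-0.9, 0.2, 9.1]
grip_width: 0.0005
```

Request:
arm_command([
  [0,0.5,0.03],
  [0,0.5,0.03],
  [0,0.5,0.03],
  [0,0.5,0.03],
  [0,0.5,0.03],
  [0,0,0],
  [0,0,-0.8],
  [0,-2,0],
  [0,0,0],
], twist=[0,0,0,0,0,0,0,0,0])

```text
time_s: 8.28
tool_pos: [0.5341, 0.0277, 0.0612]
tool_rot: [178.9, -0.1, 87.5]
force: [0.8, 0.6, 0.3]
grip_width: 0.0004
```

Run:
```python
from h import *
sidetube()
go(-.03,.004,.054)
c=optics.read_camera("wrist");cv2.imwrite("pics/w2.png",c['img'])
```

```text
[[264, 225, 17, 14, 192], [285, 230, 40, 38, 611]]
-0.06 [[279.2 260.2]]
-0.03 [[293.8 258.3]]
0 [[308.2 256.4]]
t 8.32 line-frame [-0.0339  0.0037  0.0617] rot [ 1.7874e+02 -1.3000e-01  8.7490e+01] F [0.85 0.21 0.52] grip 0.0004
shift cm [0.03 0.37 0.78] twist -0.01
```

Request:
arm_command([
  [0,0.3,0.4],
  [0,0,0.25],
  [0,0,0.1],
  [0,0,0.1],
], twist=[0,0,0,0])

```text
time_s: 8.88
tool_pos: [0.5421, 0.0275, 0.054]
tool_rot: [178.5, -0.1, 87.5]
force: [-0.1, -1.0, 9.1]
grip_width: 0.0005
```

Request:
arm_command([
  [0,0.5,0.03],
  [0,0.5,0.03],
  [0,0.5,0.03],
  [0,0.5,0.03],
  [0,0.4,0.03],
  [0,0,0],
  [0,0,-1.5],
  [0,-6,-1.5],
  [0,-4,0],
  [0,0,0],
], twist=[0,0,0,0,0,0,0,0,0,0])

```text
time_s: 10.12
tool_pos: [0.4649, 0.0302, 0.0812]
tool_rot: [178.7, 0.0, 87.5]
force: [0.2, -0.0, 0.2]
grip_width: 0.0005
```

Run:
```python
from h import *
go(-.016,.004,.054)
c=sidetube();cv2.imwrite("pics/s3.png",cv2.resize(c['img'][190:310,220:380],None,fx=4.8,fy=4.8,interpolation=cv2.INTER_CUBIC))
```

```text
t 10.12 line-frame [-0.1045  0.003   0.0812] rot [1.7866e+02 1.0000e-02 8.7460e+01] F [ 0.17 -0.04  0.2 ] grip 0.0005
shift cm [0.1  8.79 2.93] twist -0.04
[[264, 225, 28, 14, 320], [298, 225, 27, 40, 243], [290, 234, 22, 34, 366]]
-0.06 [[279.2 260.2]]
-0.03 [[293.8 258.3]]
0 [[308.2 256.4]]
```

View pics/s3.png

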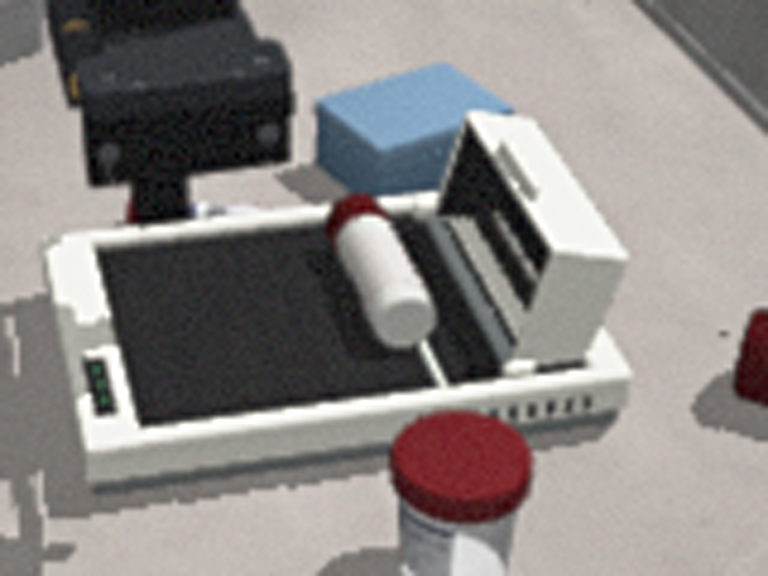

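The side view shows the tube parallel and just short of the line; its end centre at about (304,256) gives x ≈ −8 mm. Checking from the top.

Run:
```python
from h import *
c=optics.read_camera("top");E=ext(c)
print(proj(c,E,[[*M,.04]]))
p,a,s=tube(c,E,185,215,279,338);d=p-M;print('rel',d@X,d@Y,'angle',np.degrees(np.arctan2(-a[0],a[1]))+2.49,s)
cv2.imwrite("pics/t2.png",cv2.resize(c['img'][150:260,250:365],None,fx=5,fy=5,interpolation=cv2.INTER_CUBIC))
```

```text
[[308.3679363  194.75820888]]
rel -0.0070934907609091135 -0.015496877689490512 angle 0.2263847229879472 [np.float64(0.026202678683051026), np.float64(0.0860886558998308)]
```

View pics/t2.png

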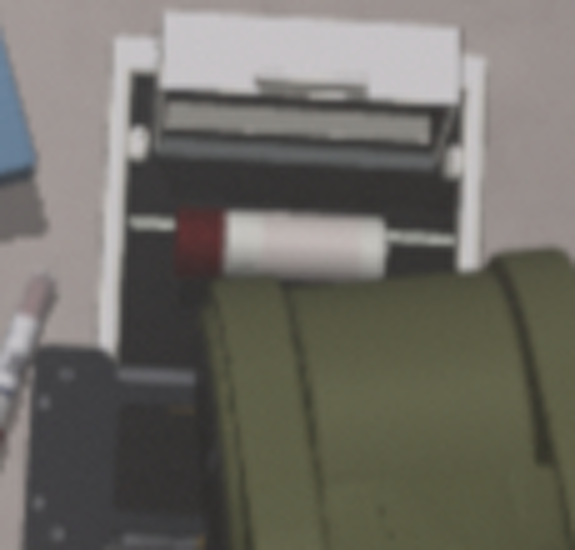

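Top view: the cap is centred at (290,198) and the white end at (325,199). That puts the tube about 7.5 mm short of the line, parallel, with y offset ≈ +4 mm. One short stroke remains.

Request:
arm_command([
  [0.1,4.5,0],
  [0,4.4,0],
  [0,0,0],
  [0,0,1.5],
  [0,0,0.8],
  [0,0,0],
], twist=[0,0,0,0,0,0])

```text
time_s: 10.98
tool_pos: [0.5616, 0.0266, 0.0595]
tool_rot: [178.5, 0.1, 87.4]
force: [-0.1, -0.1, -0.4]
grip_width: 0.0007
```

```bash
python3 -c "
from h import *
go(-.0115,.004,.054)"
```

```text
t 10.97 line-frame [-0.0077  0.0036  0.0595] rot [1.7847e+02 1.1000e-01 8.7440e+01] F [-0.14 -0.14 -0.38] grip 0.0007
shift cm [ 0.04 -0.39  0.54] twist -0.06
```

Request:
arm_command([
  [0,-0.4,0.2],
  [0,0,0.2],
  [0,0,0.1],
  [0,0,0.1],
], twist=[0,0,0,0])

```text
time_s: 11.48
tool_pos: [0.5574, 0.0271, 0.0543]
tool_rot: [178.4, 0.0, 87.5]
force: [0.2, 0.5, 4.7]
grip_width: 0.0003
```

Request:
arm_command([
  [0,0.4,0.03],
  [0,0.4,0.03],
  [0,0.3,0.03],
  [0,0,0],
], twist=[0,0,0,0])

```text
time_s: 11.98
tool_pos: [0.5705, 0.0266, 0.0545]
tool_rot: [178.3, 0.0, 87.5]
force: [-0.3, 0.8, 2.5]
grip_width: 0.0006
```

Request:
arm_command([
  [0,0,-0.5],
  [0,0,-3],
  [0,0,-3],
  [0,0,0],
], twist=[0,0,0,0])

```text
time_s: 12.48
tool_pos: [0.5667, 0.0265, 0.1202]
tool_rot: [178.5, 0.1, 87.4]
force: [-0.3, -0.1, -0.7]
grip_width: 0.0004
```

Run:
```python
from h import *
go(.108,0,.12)
c=sidetube();im=c['img'];cv2.imwrite("pics/s4.png",cv2.resize(im[190:310,220:380],None,fx=4.8,fy=4.8,interpolation=cv2.INTER_CUBIC))
c=optics.read_camera("wrist");E=ext(c);im=c['img']
for x in(-.002,0,.002):print(proj(c,E,[[*(M+x*X+(.0037+y)*Y),.04] for y in(-.0425,.0425)]).round(1).tolist())
cv2.imwrite("pics/w3.png",im)
```

```text
t 12.47 line-frame [-0.0026  0.0038  0.1202] rot [1.7847e+02 7.0000e-02 8.7450e+01] F [-0.28 -0.06 -0.69] grip 0.0004
shift cm [-0.37 11.06  0.31] twist -0.05
[[264, 225, 29, 14, 340], [301, 225, 24, 39, 223], [293, 234, 21, 34, 353]]
-0.06 [[279.2 260.2]]
-0.03 [[293.8 258.3]]
0 [[308.2 256.4]]
[[215.8, 218.4], [340.7, 218.5]]
[[216.0, 221.2], [340.6, 221.3]]
[[216.1, 224.0], [340.4, 224.1]]
```

View pics/s4.png

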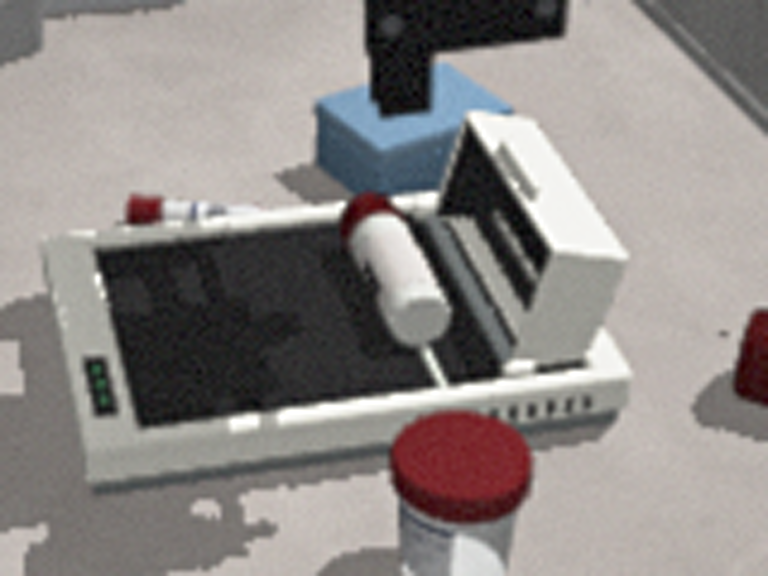

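The side view puts the tube's end centre at about (307.5,256), so x ≈ −1.5 mm, on the line. A numerical cross-check from the wrist picture:

Run:
```python
import cv2
im=cv2.imread("pics/w3.png");
for col in (225,235,330,340): print(col,im[180:262:3,col].min(1).tolist())
r=im[:,:,2].astype(int)-im[:,:,1]
print(r[180:262:3,330].tolist())
from h import *
# reproject the near silhouette and far silhouette for x=0 using tangent from camera
c=optics.read_camera("wrist");E=ext(c);o=E[:3,3]
for x in(-.006,-.003,0,.003):
    ctr=np.append(M+x*X+.0037*Y,.04);v=o-ctr;X3=np.append(X,0);a=v@X3;b=v[2];d=np.hypot(a,b);ph=np.arctan2(b,a);al=np.arccos(.014/d)
    print(x,[proj(c,E,[ctr+.03*np.append(Y,0)+.014*(np.cos(t)*X3+np.array([0,0,np.sin(t)]))]).round(1).tolist() for t in(ph-al,ph+al)])
```

```text
225 [33, 36, 33, 34, 39, 36, 52, 161, 190, 220, 238, 249, 252, 253, 254, 254, 254, 254, 251, 202, 32, 29, 31, 25, 29, 30, 31, 31]
235 [34, 29, 35, 35, 38, 33, 93, 149, 164, 203, 226, 238, 247, 251, 252, 252, 253, 254, 252, 226, 34, 29, 29, 28, 22, 27, 26, 30]
330 [29, 34, 34, 34, 37, 36, 10, 11, 13, 15, 15, 24, 32, 33, 38, 33, 42, 18, 17, 20, 34, 28, 26, 31, 29, 28, 32, 26]
340 [52, 50, 49, 51, 49, 52, 24, 14, 15, 17, 16, 21, 30, 31, 34, 31, 33, 25, 22, 33, 33, 25, 29, 29, 30, 29, 30, 24]
[2, 2, 0, 2, 1, 4, 50, 59, 59, 62, 76, 87, 84, 99, 90, 94, 96, 71, 72, 73, 2, -4, -4, 1, -2, -2, -2, -1]
-0.006 [[[322.9, 234.5]], [[322.9, 193.0]]]
-0.003 [[[322.8, 238.7]], [[322.7, 197.3]]]
0 [[[322.6, 242.9]], [[322.5, 201.6]]]
0.003 [[[322.5, 247.0]], [[322.4, 205.9]]]
```

Run:
```python
import cv2
from h import *
im=cv2.imread("pics/w3.png")
c=optics.read_camera("wrist");E=ext(c)
for y in(-.055,-.05,.052,.058):
    p=proj(c,E,[[*(M+y*Y),.026]])[0]; col=int(round(p[0])); print(p.round(1),im[200:240,col].min(1).tolist())
```

```text
[197.  216.6] [51, 56, 52, 53, 55, 53, 56, 54, 56, 52, 54, 57, 119, 244, 253, 254, 250, 142, 53, 54, 54, 54, 54, 53, 47, 54, 54, 52, 57, 54, 43, 37, 33, 33, 38, 35, 34, 35, 36, 34]
[203.9 216.6] [51, 52, 52, 50, 50, 52, 49, 52, 50, 53, 53, 58, 125, 247, 254, 254, 251, 144, 52, 52, 56, 54, 53, 53, 54, 50, 55, 52, 53, 51, 46, 39, 31, 36, 33, 35, 32, 37, 35, 35]
[346.  216.7] [53, 47, 52, 55, 55, 49, 51, 51, 52, 49, 51, 63, 146, 252, 254, 254, 250, 115, 52, 51, 51, 52, 50, 50, 52, 51, 55, 52, 53, 52, 54, 52, 51, 53, 53, 52, 50, 53, 55, 49]
[354.3 216.7] [53, 55, 52, 51, 52, 52, 52, 52, 52, 53, 52, 61, 148, 252, 254, 254, 250, 116, 52, 53, 53, 55, 51, 51, 51, 50, 52, 52, 53, 53, 56, 51, 54, 54, 55, 55, 53, 52, 55, 51]
```

Tube relative to the line in the wrist image: −1.4 mm and parallel. Now over and behind the hood.

Request:
arm_command([
  [0,0,-1.5],
  [-0.2,5.5,0],
  [-0.2,5.5,0],
  [0,0,0],
  [0,0,0],
], twist=[0,0,0,0,0])

```text
time_s: 13.3
tool_pos: [0.6735, 0.018, 0.1325]
tool_rot: [179.2, 0.2, 87.5]
force: [-0.5, -0.4, -0.1]
grip_width: 0.0005
```

Run:
```python
from h import *
go(.11,0,.058)
c=optics.read_camera("top");E=ext(c)
q=cast(c,E,[(311,153.2),(290,152)],.072)[:,:2]-M;print('hood far top edge',q@X,q@Y)
c=optics.read_camera("side");cv2.imwrite("pics/s5.png",cv2.resize(c['img'][150:310,220:420],None,fx=4,fy=3.75,interpolation=cv2.INTER_CUBIC))
```

```text
t 13.3 line-frame [ 1.044e-01 -1.000e-04  1.325e-01] rot [179.22   0.21  87.53] F [-0.48 -0.44 -0.05] grip 0.0005
shift cm [0.04 0.46 7.45] twist 0.03
hood far top edge [0.07899252 0.07899583] [0.00119641 0.04305304]
```

View pics/s5.png

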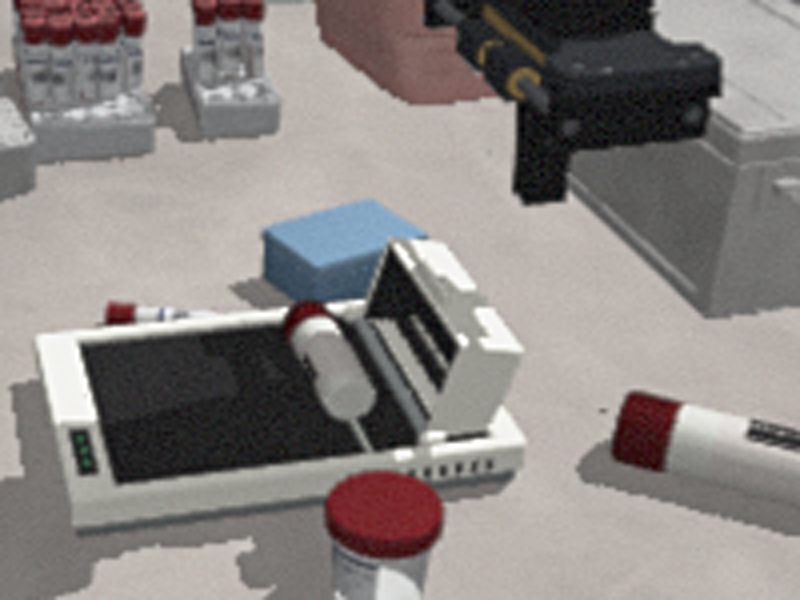

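The side view shows the finger clear behind the hood and the tube on the line. Lowering behind the roof.

Request:
arm_command([
  [0,0.5,0],
  [0,0,3],
  [0,0,3],
  [0,0,1],
  [0,0,0],
], twist=[0,0,0,0,0])

```text
time_s: 14.02
tool_pos: [0.6793, 0.0194, 0.0659]
tool_rot: [178.9, -0.1, 87.6]
force: [0.5, 0.3, 0.7]
grip_width: 0.0003
```

```bash
python3 -c "
from h import *
go(.087,0,.062)"
```

```text
t 14.03 line-frame [0.1102 0.0016 0.0659] rot [ 1.7888e+02 -6.0000e-02  8.7610e+01] F [0.47 0.32 0.69] grip 0.0003
shift cm [-0.16 -2.32  0.35] twist 0.11
```

Request:
arm_command([
  [-0.1,-1,0.3],
  [0,-1,0],
  [0,-0.6,0],
  [0,-0.6,-0.3],
  [0,-0.5,-0.3],
  [0,0,0],
], twist=[0,0,0,0,0,0])

```text
time_s: 14.78
tool_pos: [0.6444, 0.0198, 0.0747]
tool_rot: [178.2, -0.2, 87.6]
force: [0.8, -0.7, 1.1]
grip_width: 0.0005
```

```bash
python3 -c "
from h import *
go(.055,0,.083)"
```

```text
t 14.78 line-frame [0.0753 0.0005 0.0747] rot [ 1.7816e+02 -1.7000e-01  8.7600e+01] F [ 0.76 -0.75  1.1 ] grip 0.0005
shift cm [-0.04 -2.   -0.9 ] twist 0.1
```

Request:
arm_command([
  [0,-0.7,-0.3],
  [0,-0.7,-0.3],
  [0,-0.6,-0.2],
  [0,0,0],
], twist=[0,0,0,0])

```text
time_s: 15.28
tool_pos: [0.6226, 0.0208, 0.0825]
tool_rot: [178.2, -0.2, 87.6]
force: [1.4, -0.5, 1.0]
grip_width: 0.0002
```

```bash
python3 -c "
from h import *
go(.0365,0,.0845)"
```

```text
t 15.28 line-frame [0.0534 0.0006 0.0825] rot [ 1.782e+02 -1.700e-01  8.761e+01] F [ 1.36 -0.5   0.98] grip 0.0002
shift cm [-0.05 -1.68 -0.26] twist 0.11
```

Force of 1–1.7 N in +x and up means the hood is being pushed. Continuing round the arc.

Request:
arm_command([
  [0,-0.6,-0.1],
  [0,-0.6,-0.1],
  [0,-0.5,0],
  [0,-0.6,0.1],
  [0,-0.6,0.1],
  [0,-0.5,0.2],
  [0,0,0],
], twist=[0,0,0,0,0,0,0])

```text
time_s: 16.15
tool_pos: [0.5837, 0.0225, 0.0773]
tool_rot: [178.5, -0.1, 87.6]
force: [0.1, -0.2, -0.8]
grip_width: 0.0002
```

Run:
```python
from h import *
go(.0045,0,.072)
c=optics.read_camera("side");cv2.imwrite("pics/s6.png",cv2.resize(c['img'][150:310,220:420],None,fx=4,fy=3.75,interpolation=cv2.INTER_CUBIC))
```

```text
t 16.15 line-frame [0.0145 0.0005 0.0773] rot [ 1.7851e+02 -1.5000e-01  8.7620e+01] F [ 0.09 -0.22 -0.79] grip 0.0002
shift cm [-0.05 -1.01  0.5 ] twist 0.12
```

View pics/s6.png

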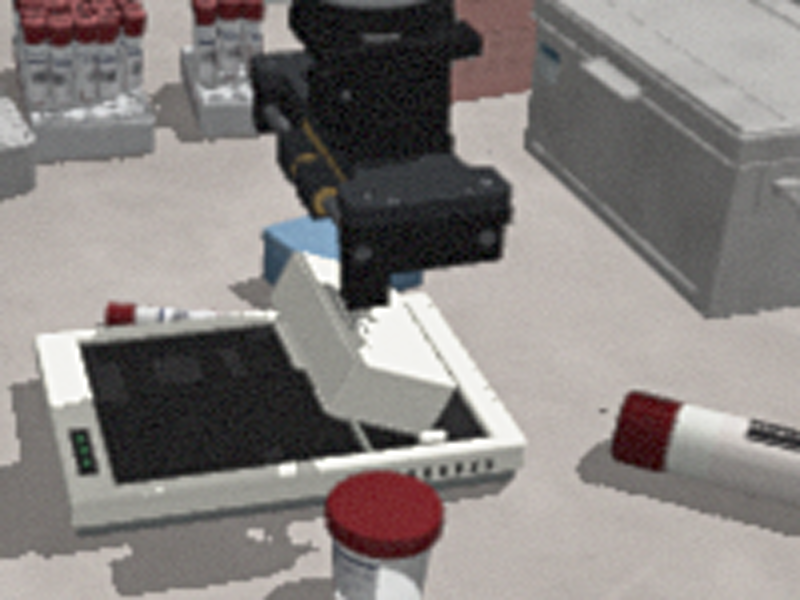

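The side view shows the hood tilted about 0.5 rad with the finger on its roof. Now mostly pressing down, with a little motion toward the robot.

Request:
arm_command([
  [0,-0.5,0.25],
  [0,-0.5,0.3],
  [0,-0.4,0.4],
  [0,-0.3,0.4],
  [0,-0.2,0.3],
  [0,0,0],
], twist=[0,0,0,0,0,0])

```text
time_s: 16.95
tool_pos: [0.5658, 0.0231, 0.0618]
tool_rot: [178.3, -0.2, 87.6]
force: [0.7, -0.9, -0.1]
grip_width: 0.0003
```

```bash
python3 -c "
from h import *
go(-.0065,0,.06)"
```

```text
t 16.95 line-frame [-0.0034  0.0004  0.0618] rot [178.33  -0.19  87.61] F [ 0.7  -0.87 -0.09] grip 0.0003
shift cm [-0.04 -0.32  0.17] twist 0.11
```

Request:
arm_command([
  [0,-0.5,0],
  [0,0,0.15],
  [0,0,0.1],
  [0,0,0.1],
], twist=[0,0,0,0])

```text
time_s: 17.45
tool_pos: [0.5608, 0.0234, 0.0615]
tool_rot: [178.3, -0.3, 87.6]
force: [-2.1, -0.4, 9.1]
grip_width: 0.0005
```

Request:
arm_command([
  [0,0,0.15],
  [0,0,0.1],
], twist=[0,0])

```text
time_s: 17.7
tool_pos: [0.5608, 0.0234, 0.0615]
tool_rot: [178.3, -0.4, 87.6]
force: [-3.3, -0.0, 8.6]
grip_width: 0.0004
```

A firm stop at 61.5 mm (61 expected). One harder press, then withdraw and check.

Request:
arm_command([
  [0,0,0.3],
  [0,0,-0.5],
  [0,0,-4],
  [0,-6,-2],
  [0,-6,0],
  [0,-2,0],
  [0,0,0],
], twist=[0,0,0,0,0,0,0])

```text
time_s: 18.58
tool_pos: [0.4165, 0.029, 0.1211]
tool_rot: [178.5, -0.4, 87.6]
force: [-0.1, 0.0, 0.8]
grip_width: 0.0004
```

Run:
```python
from h import *
go(0,0,.1)
c=optics.read_camera("side");E=ext(c);im=c['img'].copy()
H=M+.032*X
P=proj(c,E,[[*(H-.058*X+s*.059*Y),z] for s in(-1,1) for z in(.061,.028)]);print(P.round(1).tolist())
a=cv2.resize(im[170:310,220:380],None,fx=4.2,fy=4.2,interpolation=cv2.INTER_CUBIC)
for p in P: cv2.circle(a,tuple(int(v) for v in (p-[220,170])*4.2),3,(0,255,0),-1)
cv2.imwrite("pics/s7.png",a)
```

```text
t 18.57 line-frame [-0.1528 -0.0002  0.1211] rot [178.49  -0.35  87.64] F [-0.08  0.01  0.82] grip 0.0004
shift cm [-0.03 15.22  2.52] twist 0.14
[[298.7, 255.2], [298.2, 268.9], [284.4, 224.6], [284.2, 237.3]]
```

View pics/s7.png

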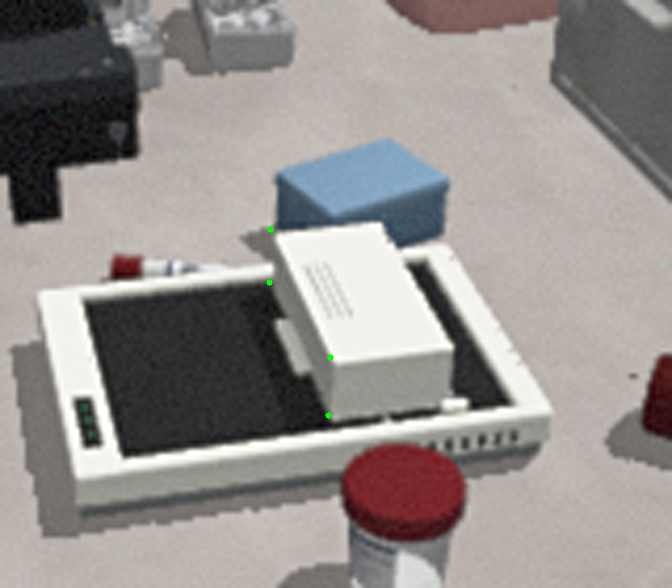

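The hood is shut flat on the deck. The measured front corners, about (329,357) and (276,235) in the crop, match the predicted shut corners to within about 1–2 px. The bystanders have not moved, and the arm is clear.

```bash
python3 -c "
from cell import env
print(env.sign_off())"
```

```text
the job is handed in; nothing more can be done
None
```

I rolled the tube onto the read line, swung the hood shut over it, and handed the job in at about 18.6 s of the 54 s allowed. The sign-off gave no verdict, so the results below are my own checks.

- **Rolling:** It took five light strokes (5–9 N) with the closed fingertips on top of the tube. The side pictures showed the label turning as it went, well past a quarter turn over the 65 mm. The tube was never gripped or lifted.
- **Tube on the line:** The last check before shutting the hood put the axis 1.4 mm short of the line, using the wrist picture with both tube and line visible in it. The side view gave about 1.5 mm short. It lay parallel, about 4 mm off the middle along the line.
- **Disagreements:** The raw wrist reading said −3 mm. That picture showed the line itself 1.6 mm off, which is within the calibration tolerance and accounts for the difference. An automatic top-view reading gave y = −15 mm because the mask had picked up part of the white line; I read that picture by eye instead.
- **Hood shut:** Pressing down met a firm stop of about 9 N with the fingertip at 61.5 mm, against 61 mm expected. The final side picture shows the hood flat, with its corners within about 1–2 px of the predicted shut position. I could not see the tube once it was covered.
- **Surroundings:** The cup, blood tube and slide box look undisturbed in the final picture, and the arm ended clear of everything.

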